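# Throw out the dried-up mascara from the dust-lid caddy

### The job

The mascara in the make-up caddy, the tall round tube, has dried up and has to go. Press the caddy's release button gently so that the sprung clear lid pops up, then steady the lid and lay it all the way back without letting it slam against its stop. Take the mascara out and push it through the sprung flap into the little tabletop bin, leaving the lid fully open and the other things where they are.

Things in the scene. Friction and masses are not known exactly. Their poses are not given: they have to be found in the camera images.
- caddy: white make-up caddy, fixed, 204 wide (y), 115 deep (x), rim 65 high; three cells 63 wide in a row along y, floor 4 thick. Before it a full-width apron slopes 30 degrees down towards its front (-x), 60 high at the wall, 28 at its edge, 55 deep. Origin: centre of the box's underside; x to its back, z up. It stands left of the middle, its front turned to the middle of the vanity
- release_cap: round button cap, 30 across, 12 proud, mid-apron; origin where its axis meets the apron. Its z axis is the apron's outward normal, 30 degrees from vertical. Moves in along -z on a spring: 1.2 N to start, about 5 N at 4.5 mm where the lid is freed, bottoms at 9 mm (8.4 N). The lid's knob overhangs it, so press it with a tilted tool, along the normal; over 20 N is ramming
- release_top (a point): centre of the button cap's top face; z axis is the outward normal
- lid (a joint): angle of the clear lid (box 204 x 115 x 65 high, open below, 0.24 kg), rad: 0 shut, about 0.4 where it rests on its ejector pins after popping up, 1.52 lying back against its stop. It balances at about 1.0: below that it falls back onto the pins, beyond it falls back by itself and slams against the stop unless held; little damped
- lid_hinge (a point): middle of the lid's hinge line, which runs along the caddy's y at the top of its back wall (66 high); axes as the caddy's
- lid_knob (a point): centre of the steel pull knob, turns with the lid: cylinder 16 in diameter, 24 long along the caddy's y, 28 in front of the lid's front wall on a 10 wide neck; 143 in front of and 46 above the hinge line when shut. Pinched across its end faces (24 apart) it can turn between the fingers as the lid swings
- mascara_mid (a point): centre (half-way up) of the mascara: black upright round tube, 20 in diameter, 112 tall, about 50 g, loose, the tallest and slimmest of the three things in the caddy; its top stands some 50 over the rim. z axis along the tube
- lipstick_mid (a point): centre of the lipstick, a square upright case 24 x 24, 78 tall, loose in another cell; to be left standing
- polish_mid (a point): centre of the nail polish, a squat round bottle 30 in diameter with a narrow cap, 74 tall, loose in another cell; to be left standing
- bin: tabletop bin, fixed, 130 (x) by 140 (y), 170 high, inside floor 6 high. Origin: centre of its underside; z up
- bin_mouth (a point): centre of the bin's mouth at the height of its top rim (170); the mouth is 90 (along the bin's x) by 100 (along its y) and closed by the flap, which lies just below the rim; axes as the bin's
- flap (a joint): angle of the bin's flap, rad: 0 shut, grows as it swings down and in about its far edge (the bin's +x side) up to 1.5; a weak spring (under 0.5 N at its edge) shuts it again
- compact_mid (a point): bystander: gold compact standing open, 76 across, mirror lid 87 high, loose; origin 6 above the table
- brush_mid (a point): bystander: black make-up brush with wooden handle, 178 long, lying between the caddy and the bin, loose
- cologne_mid (a point): bystander: glass cologne bottle 36 x 58, 112 tall with its black cap, loose, beyond the bin
- cream_mid (a point): bystander: round cream jar with wooden lid, 60 across, 44 tall, loose
- dish_mid (a point): bystander: round marble ring dish, 80 across, 12 tall, loose

How it is judged:
By the outcome, as a careful person would: the job done as asked, in the order asked, and still so for the second after the job is handed in, with the robot touching nothing.
It also fails if it takes over 64 s, if anything falls off the work surface, if the arm or the gripper's body presses on something with over 40 N, if the wrist force passes 120 N, or if a joint passes its speed limit or range.

### The arm

A 7-joint arm with a two-finger parallel gripper is mounted at the origin on the work surface. World frame = base frame: x ahead of the robot, y to its left, z up, the work surface at z = 0. Lengths are in m, angles in rad, forces in N, time in s.
With the tool pointing down it reaches from about 0.4 to 0.875 m from the base axis. Payload 6.5 kg.
Tool frame: the origin (TCP) lies on the centre line of the jaws, within the pads' length; the fingertips stand 11 mm ahead of it and the grasp point (between the pads) lies 8 mm behind it (tips_ahead is the distance from the TCP to the fingertips, in m); y points along the fingers, x is the direction in which the jaws open and shut, and the axes are right-handed (so a half turn about y gives the same grasp; the last joint's range is limited). The gripper opens to 88 mm and grips with 3 to 60 N. Pads are 18 mm wide; open, the fingers measure 123 mm over their backs; the gripper's body (75 mm by 187 mm) begins 45 mm behind the grasp point.
Start: joints at [-0.066, 0.536, -0.004, 1.538, 0.003, 1.067, -0.071], TCP at [0.65, 0, 0.25] pointing down, gripper open.
Joint ranges: [-2.7, 2.7], [-0.37, 2.16], [-1.27, 1.26], [0.24, 2.4], [-1.31, 4.45], [0.19, 1.91], [-2.76, 2.76]. Speed limits (rad/s): [2.39, 2.39, 3.14, 3.14, 3.14, 3.14, 3.14].

### API

Orientations are given as a 3x3 rotation matrix whose columns are the frame's x, y, z axes.
In Python, from cell import * gives the robot as it stands. Calls block until the motion is done:
- move_ptp(position, orientation): joint-space move of the TCP to a pose.
- move_straight(position, orientation=None, rate=0.15, stop_force=None): straight line of the TCP; orientation=None keeps the orientation; rate is the mean speed in m/s. With stop_force (N) it stops when the force on the tool has changed by that much, and returns True; else False.
- movej(angles): joint-space move.
- command_gripper(opening, squeeze=None): opening from 0.0 (shut) to 1.0 (fully open); squeeze is the grip in N (None keeps the last); returns when the fingers have stopped.
- wait(seconds).
- ik(position, orientation): joint angles nearest the present ones, or None.
- capture(name): name is "scene" or "side" or "wrist"; returns a dict with "image" (400x640x3 uint8, red, green, blue), "depth" (400x640 float32, m along the optical axis (not along the pixel's ray), 0 where there is no reading), "fov_y" (degrees; the focal length in pixels is half the picture's height over the tangent of half this angle, whatever the lens; pixels are square), "cx", "cy" (the principal point, pixels), "D" ([k1, k2, p1, p2, k3] as OpenCV has them; the pictures are not rectified), "extrinsics" (4x4, takes a point from world to camera coordinates); the wrist camera has in their place "T_tool_cam" (4x4, takes a point from camera to tool coordinates, whose origin is the TCP and whose axes are the tool frame's). Camera axes: x right, y up, looking along -z (the intrinsics and any distortion apply to the point x, -y, -z); pixel columns grow to the right and rows downward; lengths in m; the calibration is good to about 2 mm. A picture is of the moment at which its call begins: read the wrist's pose just before it.
A pose or a line that the arm cannot do raises Unreachable and nothing moves.
- sign_off(): hands the job in, once; it reports no verdict.
Readings, each from a call of its own:
- get_time_s(): time.
- get_qpos(): joint angles.
- get_joint_velocities(): joint speeds.
- get_tau(): joint torques, N m.
- get_tool_pos(): TCP position.
- get_ee_rot(): TCP orientation.
- get_force(): force on the tool from outside, world axes, zero at the start.
- get_moment(): the same for the moment, N m.
- get_opening(): opening from 0.0 (shut) to 1.0 (fully open).
Only numpy, scipy, OpenCV 4.12 (cv2) and the standard library are available. Lean on these libraries where they do the work, as an engineer would, in place of code of your own. Each camera call takes 0.05 s, during which the arm holds its last target.

## Working session

There is one attempt and no reset: what is moved stays moved. The work goes in short steps, each a Python script; the robot and the scene stay as the last script left them, time stands still between calls to the robot, and variables do not carry over. Pictures are saved under pics/ and viewed, and the job is handed in when it is done.

```bash
ls; mkdir -p pics; python3 - <<'E'
from cell import *
import cv2,numpy as np
print(get_time_s(),get_tool_pos(),get_qpos(),get_opening())
for n in ["scene","side","wrist"]:
    c=capture(n); cv2.imwrite(f"pics/{n}0.png",c["image"][:,:,::-1]); np.savez(f"{n}0.npz",**c)
    print(n,c["fov_y"],c["cx"],c["cy"],c["D"],c.get("extrinsics",c.get("T_tool_cam")), (c["depth"]>0).mean())
E
```

```text
pics
0.0 [6.49426710e-01 1.17366759e-05 2.48864025e-01] [-0.06622122  0.53716431 -0.00444245  1.53881207  0.00256445  1.06731154
 -0.07121349] 1.002663084853077
scene 49.06257735634869 324.26231272368113 199.26071942011518 [-0.01350221  0.          0.          0.          0.        ] [[-0.67444411  0.73799297  0.02217043  0.36984749]
 [-0.4005926  -0.39099116  0.82864437  0.12237189]
 [ 0.62020216  0.549993    0.5593362  -1.85285749]
 [ 0.          0.          0.          1.        ]] 0.985484375
side 45.524554048172476 322.68676624367794 201.9810653984884 [-0.03018092  0.          0.          0.          0.        ] [[ 0.88239814 -0.47004851  0.02068633 -0.50003957]
 [ 0.29925114  0.59461054  0.74624866 -0.25608239]
 [-0.36307338 -0.65229802  0.66534579 -1.32478593]
 [ 0.          0.          0.          1.        ]] 0.99597265625
wrist 71.46983050283501 321.32141324509837 200.31345872305866 [-0.00498006  0.          0.          0.          0.        ] [[ 9.99999885e-01 -3.09447427e-04  3.66231052e-04 -9.08754873e-04]
 [ 4.33771611e-04  2.58481640e-01 -9.66016073e-01 -1.36043992e-01]
 [ 2.04267185e-04  9.66016121e-01  2.58481744e-01  6.57155739e-02]
 [ 0.00000000e+00  0.00000000e+00  0.00000000e+00  1.00000000e+00]] 0.9383046875
```

View pics/scene0.png

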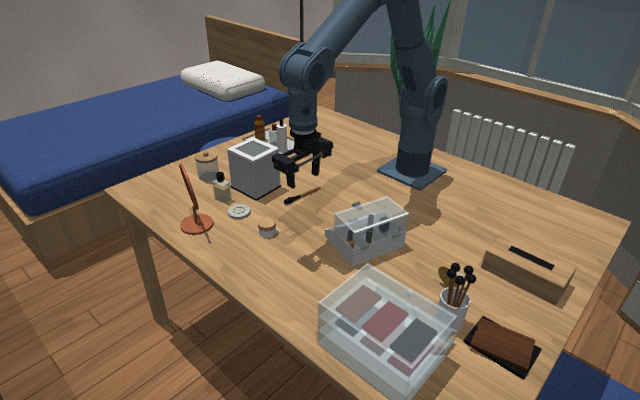

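View pics/side0.png

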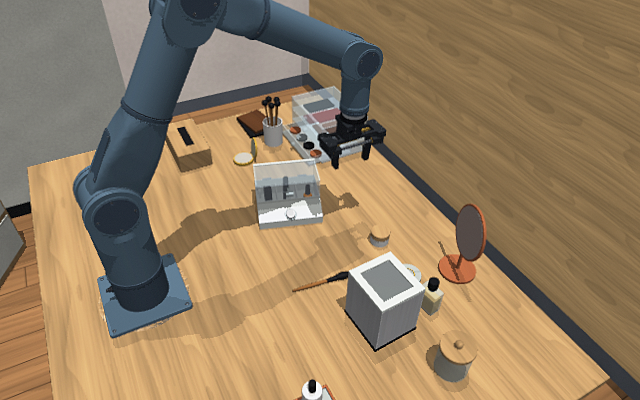

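View pics/wrist0.png

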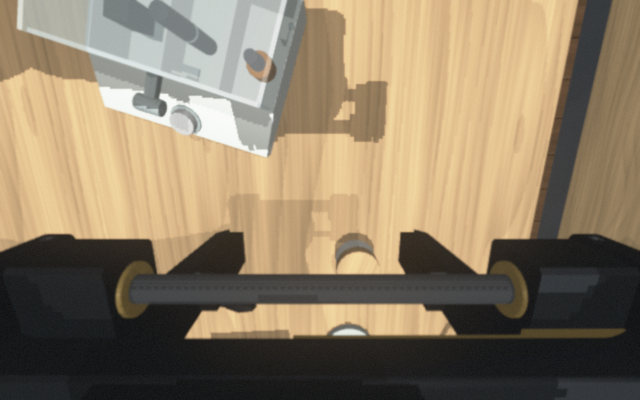

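```bash
cat > h.py <<'E'
import numpy as np,cv2
def load(n): 
    return dict(np.load(n,allow_pickle=True))
def K(c):
    f=200/np.tan(np.radians(float(c["fov_y"]))/2); return np.array([[f,0,float(c["cx"])],[0,f,float(c["cy"])],[0,0,1]])
def c2w(c):
    if "extrinsics" in c: return np.linalg.inv(c["extrinsics"])
    T=np.eye(4);T[:3,:3]=c["R"];T[:3,3]=c["p"]; return T@c["T_tool_cam"]
def ray(c,uv):
    uv=np.atleast_2d(np.array(uv,float))
    n=cv2.undistortPoints(uv.reshape(-1,1,2),K(c),np.array(c["D"],float)).reshape(-1,2)
    d=np.c_[n[:,0],-n[:,1],-np.ones(len(n))]
    M=c2w(c); return M[:3,3],d@M[:3,:3].T   # unit depth
def onplane(c,uv,z):
    o,d=ray(c,uv); return o+d*((z-o[2])/d[:,2])[:,None]
def cloud(c):
    v,u=np.mgrid[:400,:640]; o,d=ray(c,np.c_[u.ravel(),v.ravel()]); 
    P=o+d*c["depth"].reshape(-1,1); P=P.reshape(400,640,3).copy(); P[c["depth"]==0]=np.nan; return P
def proj(c,P):
    M=np.linalg.inv(c2w(c)); p=np.atleast_2d(P)@M[:3,:3].T+M[:3,3]
    n=np.c_[p[:,0],-p[:,1],-p[:,2]]
    return cv2.projectPoints(n,np.zeros(3),np.zeros(3),K(c),np.array(c["D"],float))[0].reshape(-1,2)
def tri(cs,uvs):
    A=np.zeros((3,3));b=np.zeros(3);L=[]
    for c,uv in zip(cs,uvs):
        o,d=ray(c,uv);d=d[0]/np.linalg.norm(d[0]);Q=np.eye(3)-np.outer(d,d);A+=Q;b+=Q@o;L.append((o,d))
    X=np.linalg.solve(A,b); return X,[np.linalg.norm(np.cross(X-o,d)) for o,d in L]
def grab(n,name):
    from cell import capture,get_tool_pos,get_ee_rot
    p=np.array(get_tool_pos());R=np.array(get_ee_rot()); c=capture(n)
    c=dict(c); 
    if n=="wrist": c["p"]=p;c["R"]=R
    np.savez(name+".npz",**c); cv2.imwrite(f"pics/{name}.png",c["image"][:,:,::-1]); return c
def crop(c,x0,y0,x1,y1,s,name):
    im=c["image"][y0:y1,x0:x1,::-1]; cv2.imwrite(f"pics/{name}.png",cv2.resize(im,None,fx=s,fy=s,interpolation=cv2.INTER_CUBIC))
E
python3 - <<'E'
from h import *; from cell import *
print(get_ee_rot())
c=load("wrist0.npz");c["p"]=get_tool_pos();c["R"]=get_ee_rot();np.savez("wrist0.npz",**c)
P=cloud(c)
for uv in [(185,115),(150,105),(110,100),(265,150),(355,250),(260,60),(350,300)]: print(uv,P[uv[1],uv[0]].round(4))
crop(c,0,0,330,170,2.4,"w0c")
s=load("scene0.npz");crop(s,310,180,430,280,6,"s0c")
s=load("side0.npz");crop(s,235,145,340,235,7,"d0c")
E
```

```text
[[ 9.99999184e-01 -1.27776685e-03 -1.73538960e-05]
 [ 1.72811007e-05 -5.69817506e-05  9.99999998e-01]
 [-1.27776784e-03 -9.99999182e-01 -5.69596228e-05]]
(185, 115) [0.4928 0.0779 0.0545]
(150, 105) [0.4932 0.0841 0.1205]
(110, 100) [0.395  0.096  0.0338]
(265, 150) [0.5779 0.0367 0.0336]
(355, 250) [ 0.6936 -0.0957  0.0407]
(260, 60) [0.5974 0.1188 0.1321]
(350, 300) [0.6562 0.0217 0.3216]
```

View pics/w0c.png

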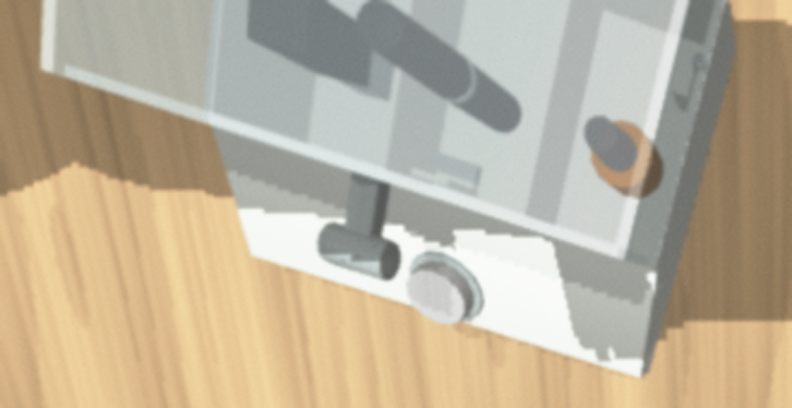

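View pics/s0c.png

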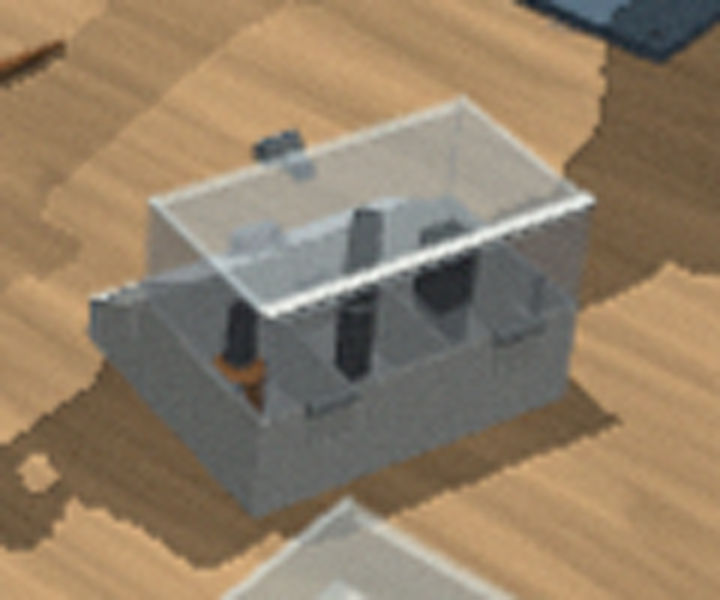

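View pics/d0c.png

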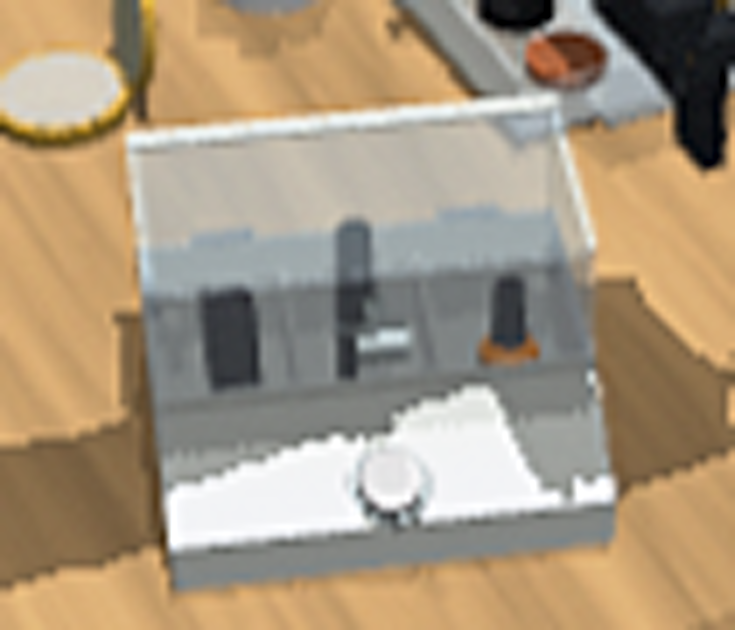

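```bash
python3 - <<'E'
from h import *
w=load("wrist0.npz");s=load("scene0.npz");d=load("side0.npz")
L=onplane(w,(250/2.4,256/2.4),.028)[0];R=onplane(w,(642/2.4,376/2.4),.028)[0];print("front corners wrist",L,R,np.linalg.norm(R-L))
L2=onplane(d,(235+170/7,145+552/7),.028)[0];R2=onplane(d,(235+613/7,145+503/7),.028)[0];print("side",L2,R2,np.linalg.norm(R2-L2))
Y=(L-R)/np.linalg.norm(L-R);X=np.array([Y[1],-Y[0],0]);print("x axis",X,np.degrees(np.arctan2(X[1],X[0])))
o=(L+R)/2;o[2]=0;o=o+X*(.055+.0575);print("origin wrist",o)
Y=(L2-R2)/np.linalg.norm(L2-R2);X2=np.array([Y[1],-Y[0],0]);o2=(L2+R2)/2+X2*.1125;print("side",X2,o2,np.degrees(np.arctan2(X2[1],X2[0])))
# back base corners in scene z=0
B1=onplane(s,(310+262/6,180+515/6),0);B2=onplane(s,(310+565/6,180+398/6),0);print(B1,B2,np.linalg.norm(B1-B2))
# button tri
bt,e=tri([w,d],[(440/2.4,292/2.4),(235+390/7,145+475/7)]);print("btn",bt,e)
kn,e=tri([w,s],[(358/2.4,250/2.4),(310+278/6,180+147/6)]);print("knob",kn,e)
bl=np.array([o[0],o[1],0])
# back hinge base check
P=cloud(w); 
m=P[60:160,90:280].reshape(-1,3)
def loc(p,o=o,X=X):
    Y=np.array([-X[1],X[0],0]);q=p-o;return np.c_[q@X,q@Y,q[:,2]]
print("btn loc",loc(bt[None]),"knob",loc(kn[None]),"base",loc(np.r_[B1,B2]))
q=loc(m);a=q[(q[:,0]<-.06)&(q[:,0]>-.112)&(abs(q[:,1])>.03)&(abs(q[:,1])<.1)&(q[:,2]<.08)];A=np.c_[a[:,:2],np.ones(len(a))];print("apron fit",np.linalg.lstsq(A,a[:,2],rcond=None)[0])
E
```

```text
front corners wrist [0.38207955 0.08877718 0.028     ] [0.57949223 0.02780546 0.028     ] 0.20661392378795843
side [0.38515079 0.08570379 0.028     ] [0.57840774 0.02403206 0.028     ] 0.20285869803280415
x axis [0.29509973 0.95546646 0.        ] 72.83648242674467
origin wrist [0.51398461 0.1657813  0.        ]
side [0.30401322 0.95266781 0.        ] [0.51598075 0.16204305 0.028     ] 72.30119347326
[[0.62816248 0.19619432 0.        ]] [[ 4.40526171e-01  2.57012410e-01 -1.11022302e-16]] 0.19724660799824667
btn [0.48674212 0.07008383 0.04626281] [np.float64(0.0008769213036966305), np.float64(0.0008769213036964572)]
knob [0.48648943 0.08508636 0.10769663] [np.float64(0.0014236226729947843), np.float64(0.0014236226729948426)]
btn loc [[-0.09947496 -0.00221101  0.04626281]] knob [[-0.08521512  0.00245767  0.10769663]] base [[ 6.27524839e-02 -1.00118249e-01  0.00000000e+00]
 [ 6.54907042e-02  9.71093519e-02 -1.11022302e-16]]
apron fit [ 0.57478457 -0.00707352  0.09366011]
```

```bash
python3 - <<'E'
from h import *; from cell import *
R=np.array([[1,0,0],[0,0,1],[0,-1,0]],float)
move_ptp([0.5,0.09,0.32],R); command_gripper(0.0,10)
wait(0.2)
c=grab("wrist","w1"); print(get_time_s(),get_tool_pos(),get_force())
s=load("side0.npz");crop(s,330,230,450,360,4.6,"d0b")
s=load("scene0.npz");crop(s,180,120,300,220,6,"s0b")
E
```

```text
2.475 [0.50001445 0.08999639 0.32000588] [ 0.83973017 -0.43734966 -0.15842721]
```

View pics/w1.png

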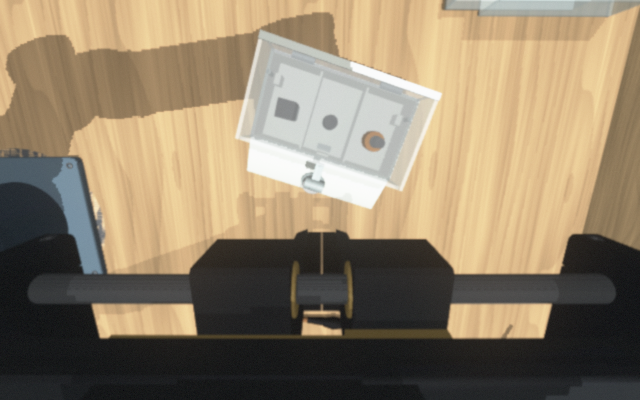

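View pics/d0b.png

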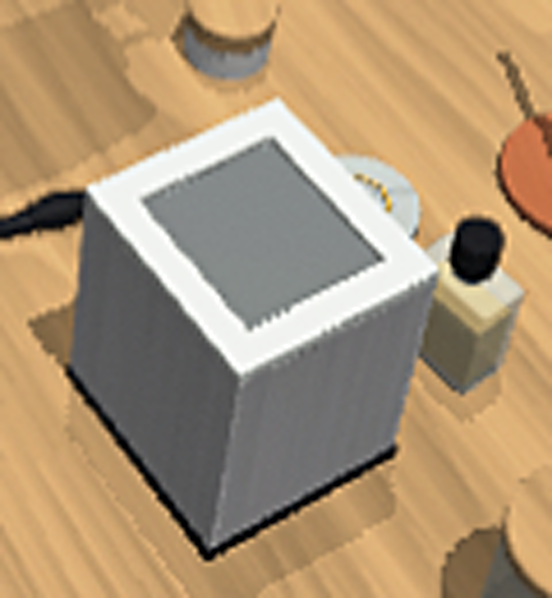

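View pics/s0b.png

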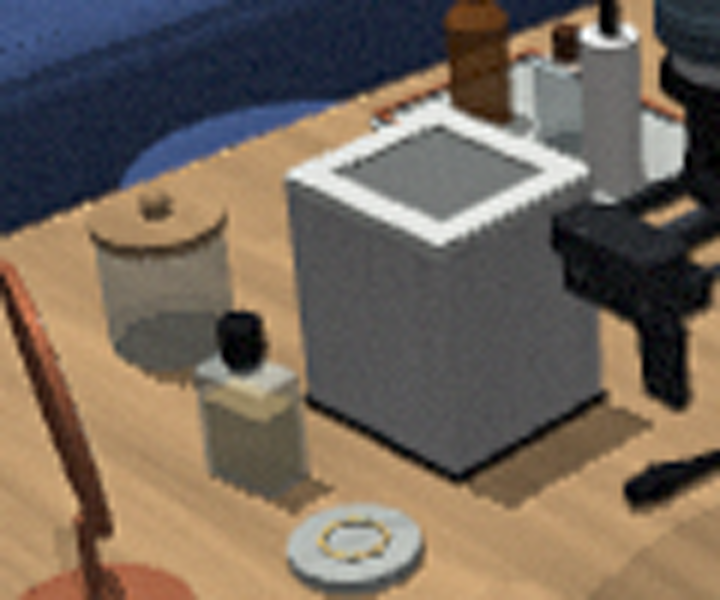

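```bash
python3 - <<'E'
from h import *
w=load("w1.npz");s=load("scene0.npz");d=load("side0.npz")
crop(w,225,20,455,220,3.4,"w1c")
f=lambda x,y:(330+x/4.6,230+y/4.6)
o=lambda x,y:(180+x/6,120+y/6)
cs=np.vstack([onplane(d,f(*p),.17) for p in [(88,187),(277,98),(437,272),(240,375)]]);print(cs,cs.mean(0))
g=np.vstack([onplane(s,o(*p),.17) for p in [(590,172),(440,248),(288,177),(450,103)]]);print(g,g.mean(0))
m=np.vstack([onplane(d,f(*p),.17) for p in [(142,202),(272,138),(384,260),(248,328)]]);print("mouth",m.mean(0))
for q in (cs,):
    for i in range(4): e=q[(i+1)%4]-q[i];print(np.linalg.norm(e),np.degrees(np.arctan2(e[1],e[0])))
P=cloud(d);print("rim z",P[230+25,330+55:330+65:4],"flap",P[230+50,330+57])
print(tri([d,s],[f(437,272),o(288,177)]),tri([d,s],[f(277,98),o(440,248)]))
E
```

```text
[[ 0.47323765 -0.30764014  0.17      ]
 [ 0.60112474 -0.3001788   0.17      ]
 [ 0.60691039 -0.44087347  0.17      ]
 [ 0.47932273 -0.44752348  0.17      ]] [ 0.54014888 -0.37405397  0.17      ]
[[ 0.48003794 -0.2982827   0.17      ]
 [ 0.60687147 -0.28970893  0.17      ]
 [ 0.61450377 -0.42428791  0.17      ]
 [ 0.47847066 -0.43312907  0.17      ]] [ 0.54497096 -0.36135215  0.17      ]
mouth [ 0.54030502 -0.37514792  0.17      ]
0.12810456418245572 3.3390293115255134
0.14081357204781572 -87.64520861469445
0.12776084801705995 -177.01638100679156
0.14001563173454903 92.49085786519237
rim z [[ 0.58041249 -0.30647703  0.17247831]
 [ 0.59105429 -0.30948368  0.17007127]
 [ 0.59981274 -0.31469497  0.17080352]] flap [ 0.54011585 -0.37621328  0.17121597]
(array([ 0.60894767, -0.4362232 ,  0.16372884]), [np.float64(0.002178657276681777), np.float64(0.002178657276681911)]) (array([ 0.60291576, -0.29652525,  0.16573953]), [np.float64(0.0010537281101473653), np.float64(0.0010537281101473126)])
```

View pics/w1c.png

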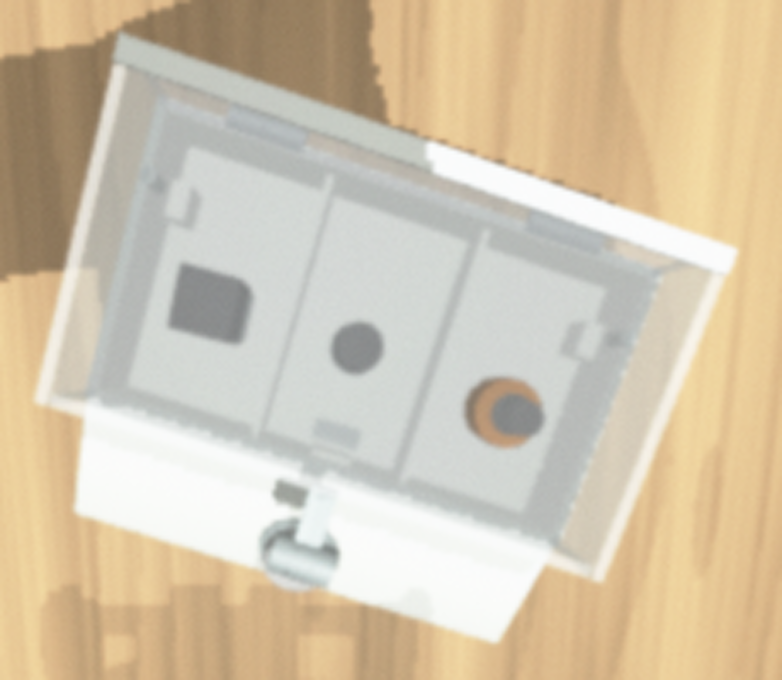

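```bash
python3 - <<'E'
from h import *
w=load("w1.npz")
f=lambda x,y:(225+x/3.4,20+y/3.4)
L,R=[onplane(w,f(*p),.028)[0] for p in [(76,512),(498,640)]]
Y=(L-R)/np.linalg.norm(L-R);X=np.array([Y[1],-Y[0],0]);o=(L+R)/2;o[2]=0;o=o+X*.1125
print(np.linalg.norm(L-R),np.degrees(np.arctan2(X[1],X[0])),o)
T=[onplane(w,f(*p),.131)[0] for p in [(38,402),(600,578),(735,255),(120,38)]]
for i in range(4):
    e=T[(i+1)%4]-T[i];print(np.linalg.norm(e),np.degrees(np.arctan2(e[1],e[0])))
print("lid centre",np.mean(T,0))
P=cloud(w)
def at(x,y): u,v=f(x,y); return P[int(round(v)),int(round(u))]
for n,p in dict(mas=(357,348),lip=(205,305),pol=(515,415),knob=(300,560),cap=(290,580)).items(): print(n,at(*p),onplane(w,f(*p),{'mas':.116,'lip':.082,'pol':.078,'knob':.12,'cap':.0544}[n])[0])
print(np.array(w["depth"]).shape)
E
```

```text
0.20451595793242303 72.70024251558814 [0.5153153 0.1658808 0.       ]
0.20270825846378063 -17.39301877173554
0.11300419583970252 71.53793927822075
0.20533099872648317 162.2592267644906
0.11423190814223697 -107.13690701117515
lid centre [0.51569864 0.16598263 0.131     ]
mas [0.50867576 0.16003446 0.13246802] [0.50916692 0.15985278 0.116     ]
lip [0.45862837 0.17286515 0.13227504] [0.45273458 0.17588498 0.082     ]
pol [0.56155175 0.13801979 0.13146211] [0.57247149 0.13502592 0.078     ]
knob [0.4887404  0.08566911 0.12143237] [0.48898898 0.08573923 0.12      ]
cap [0.48175085 0.06035399 0.04489956] [0.48259382 0.0631841  0.0544    ]
(400, 640)
```

```bash
cat > cad.py <<'E'
from h import *
yaw=np.radians(72.6); O=np.array([0.5155,0.1658,0.])
X=np.array([np.cos(yaw),np.sin(yaw),0]);Y=np.array([-X[1],X[0],0]);Z=np.array([0,0,1.])
def W(x,y,z): return O+x*X+y*Y+z*Z
def loc(p): q=np.asarray(p)-O; return np.array([q@X,q@Y,q[2]])
def Rt(t,s=1):  # t deg tilt: tool leans to the front; s=1 -> tool x=-Y (camera to lid side), -1 -> flipped
    y=np.sin(np.radians(t))*X-np.cos(np.radians(t))*Z; x=-s*Y; return np.c_[x,y,np.cross(x,y)]
def knob(th):
    a=np.arctan2(46,143)+th; r=np.hypot(.143,.046); return W(.0575-r*np.cos(a),0,.066+r*np.sin(a))
n=-.5*X+np.sqrt(.75)*Z; perp=np.sqrt(.75)*X+.5*Z
E
python3 - <<'E'
from cad import *; from cell import *
top=W(-.091,0,.0544)+.002*perp
lo=np.array([-2.7,-.37,-1.27,.24,-1.31,.19,-2.76]);hi=np.array([2.7,2.16,1.26,2.4,4.45,1.91,2.76])
for s in (1,-1):
    R=Rt(40,s)
    for nm,tip,RR in [("above",top+.03*n,R),("press",top-.008*n,R),("k0.4",knob(.4)+[0,0,-.019],Rt(0,s)),("k0.4+",knob(.4)+[0,0,.05],Rt(0,s)),("k1",knob(1)+[0,0,-.019],Rt(0,s)),("k1.52",knob(1.52)+[0,0,-.019],Rt(0,s)),("mas",W(-.008,0,.079),Rt(0,s)),("masup",W(-.008,0,.27),Rt(0,s))]:
        q=ik(tip-.011*RR[:,1],RR); print(s,nm,None if q is None else np.round(q,2), None if q is None else np.round(np.minimum(q-lo,hi-q).min(),2))
# bin
for s in (1,-1):
  for t in (0,30,-30):
    y=np.array([0,np.sin(np.radians(t)),-np.cos(np.radians(t))]);x=np.array([1.,0,0])*s
    R=np.c_[x,y,np.cross(x,y)]
    q=ik(np.array([.52,-.37,.16])-.011*y,R); print("bin",s,t,None if q is None else np.round(q,2))
E
```

```text
1 above [ 0.6   0.68 -0.48  2.16 -0.97  0.49  0.83] 0.24
1 press [ 0.61  0.78 -0.54  2.15 -0.99  0.39  0.87] 0.2
1 k0.4 [-0.29  0.43 -0.02  1.98  0.02  0.73 -0.63] 0.42
1 k0.4+ [-0.29  0.33 -0.02  1.93  0.01  0.88 -0.62] 0.47
1 k1 [-0.38  0.43 -0.06  1.84  0.03  0.87 -0.75] 0.56
1 k1.52 [-0.45  0.51 -0.08  1.71  0.05  0.93 -0.86] 0.69
1 mas [-0.35  0.58 -0.04  1.94  0.04  0.62 -0.72] 0.43
1 masup [-0.35  0.31 -0.04  1.8   0.02  1.03 -0.7 ] 0.6
-1 above [ 1.15  1.16 -1.27  2.14  0.83  0.51  2.35] 0.0
-1 press [ 0.99  1.06 -1.06  2.14  0.57  0.31  2.58] 0.12
-1 k0.4 [ 0.07  0.48 -0.48  1.96  0.31  0.78  2.25] 0.44
-1 k0.4+ [ 0.08  0.37 -0.48  1.9   0.21  0.91  2.34] 0.42
-1 k1 [-0.03  0.48 -0.51  1.82  0.29  0.92  2.17] 0.58
-1 k1.52 [-0.13  0.57 -0.54  1.69  0.34  0.98  2.05] 0.71
-1 mas [-0.02  0.63 -0.47  1.92  0.44  0.69  2.08] 0.48
-1 masup [ 0.01  0.35 -0.49  1.78  0.19  1.05  2.29] 0.47
bin 1 0 [ 0.39  0.61  0.22  1.64 -0.16  0.9   0.68]
bin 1 30 [ 0.6   0.84  0.24  1.34 -0.54  1.42  1.  ]
bin 1 -30 [ 0.07  0.57  0.31  1.89  0.59  0.63 -0.16]
bin -1 0 [-0.11  0.89  1.09  1.68 -0.87  1.13 -1.92]
bin -1 30 [ 0.2   1.11  1.09  1.37 -1.1   1.76 -1.78]
bin -1 -30 [ 0.48  0.56 -0.24  1.86  0.94  0.82  2.73]
```

```bash
python3 - <<'E'
from cad import *; from cell import *
top=W(-.091,0,.0544)+.002*perp; R=Rt(40)
T=lambda k:top+k*n-.011*R[:,1]
move_ptp(T(.13),R); move_straight(T(.006),R,rate=.12); wait(.15)
f0=get_force(); print(get_time_s(),f0)
hit=move_straight(T(-.0085),R,rate=.012,stop_force=6.0)
print(hit,get_time_s(),get_force()-f0,(get_tool_pos()-T(0))@n)
move_straight(T(.03),R,rate=.1)
move_straight(T(.10)-.02*X,R,rate=.25)
print(get_time_s())
c=grab("wrist","w2"); grab("side","d2")
crop(load("d2.npz"),220,100,360,240,5,"d2c")
E
```

```text
4.8083 [-0.56610298  0.94870663 -0.39624007]
True 5.7083 [-0.83078651 -3.50023897  6.50601505] -0.005415912634644564
6.6833
```

View pics/w2.png

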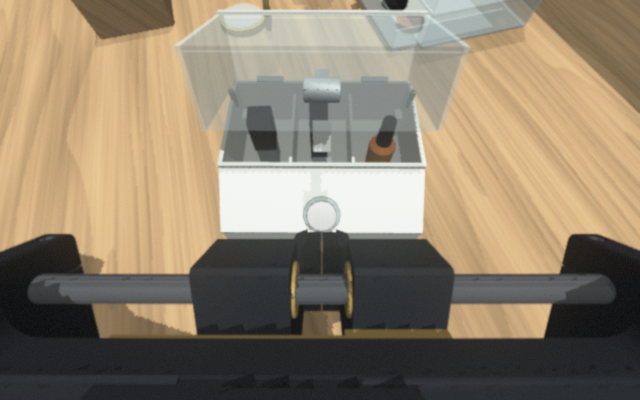

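View pics/d2c.png

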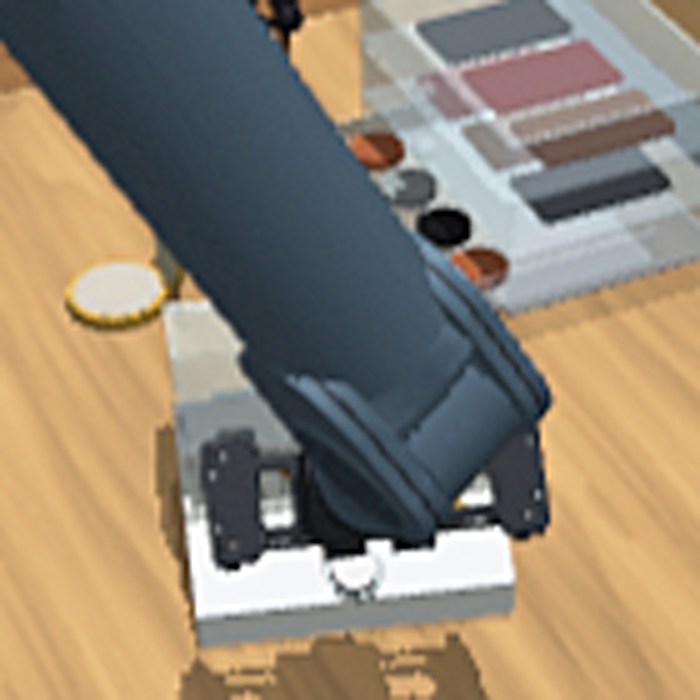

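```bash
python3 - <<'E'
from cad import *; from cell import *
w=load("w2.npz");P=cloud(w)
crop(w,290,60,360,120,8,"w2c")
for u,v in [(310,90),(322,90),(335,90),(322,84),(322,97)]: print(u,v,loc(P[v,u]).round(4))
for th in (.3,.35,.4,.45,.5): print(th,loc(knob(th)).round(4),proj(w,knob(th)).round(1))
print(proj(w,knob(.4)+.012*Y),proj(w,knob(.4)-.012*Y), get_force())
E
```

```text
310 90 [-0.0638  0.0082  0.1661]
322 90 [-0.0643  0.0006  0.1667]
335 90 [-0.0634 -0.0077  0.1659]
322 84 [-0.061   0.0006  0.1684]
322 97 [-0.0658  0.0006  0.1622]
0.3 [-0.0655 -0.      0.1522] [[322.8 107.9]]
0.35 [-0.0611 -0.      0.1582] [[322.8  96.3]]
0.4 [-0.0563 -0.      0.1641] [[322.9  84.1]]
0.45 [-0.0513  0.      0.1696] [[322.9  71.5]]
0.5 [-0.0459 -0.      0.1749] [[322.9  58.6]]
[[304.56772287  84.10967848]] [[341.14722919  84.11182965]] [-0.28184612  0.27811758 -0.52720476]
```

View pics/w2c.png

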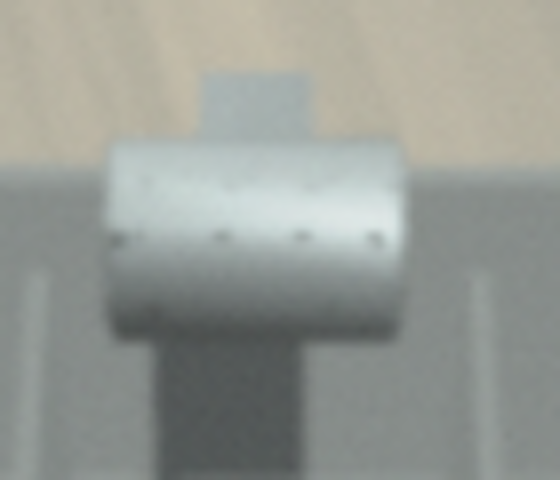

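```bash
python3 - <<'E'
from cad import *; from cell import *
R=Rt(0); G=lambda th,dz=0:knob(th)+.0006*Y+np.array([0,0,.0-.008+dz])  # TCP for grasp pt at knob
p=get_tool_pos()
move_straight(p+np.array([0,0,.10])-.02*X,rate=.3)
move_ptp(G(.375,.06),R); command_gripper(.5,8)
move_straight(G(.375),R,rate=.1)
f=get_force();print(get_time_s(),f)
c=grab("wrist","w3")
command_gripper(0.0,8)
print(get_time_s(),get_opening()*88,get_force()-f)
grab("scene","s3");crop(load("s3.npz"),300,130,440,270,5,"s3c")
E
```

```text
9.975 [0.96189156 0.1028558  0.20249814]
10.4583 23.77330661781989 [-0.63874507 -0.57923493 -0.25719046]
```

View pics/w3.png

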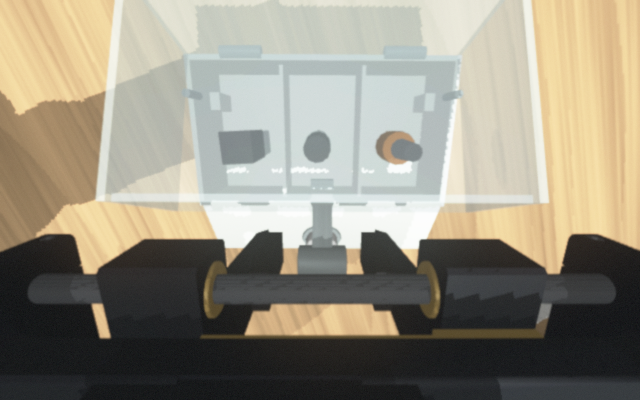

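View pics/s3c.png

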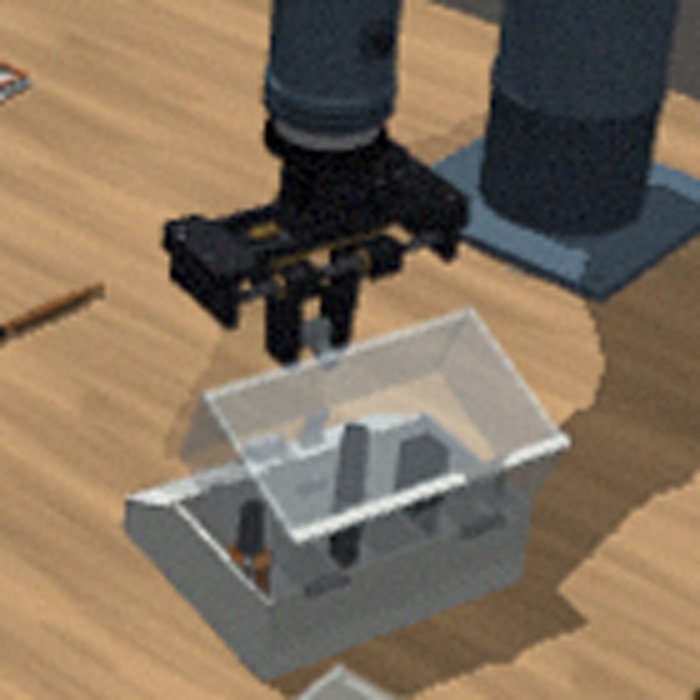

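```bash
python3 - <<'E'
from cad import *; from cell import *
R=Rt(0); G=lambda th,dz=0:knob(th)+.0006*Y+np.array([0,0,-.008+dz])
f0=get_force(); off=get_tool_pos()-G(.375); print(off)
for th in np.linspace(.375,1.46,14)[1:]:
    move_straight(G(th),R,rate=.09)
    f=get_force()-f0; print(round(th,2),round(get_time_s(),2),np.round([f@X,f@Y,f[2]],2),round(get_opening()*88,1))
    if np.linalg.norm(f)>14: print("ABORT");break
E
```

```text
[ 0.00047839 -0.00011833  0.00025577]
0.46 10.8 [-1.42  0.14  0.99] 23.7
0.54 11.09 [-3.17 -0.96  0.95] 23.9
0.63 11.38 [-2.8  -1.79  2.74] 23.9
0.71 11.68 [-2.91 -1.23  3.18] 23.7
0.79 11.97 [-2.78 -2.88  3.78] 23.9
0.88 12.26 [-1.76 -3.19  3.29] 23.6
0.96 12.55 [ 0.27 -3.27  2.9 ] 24.0
1.04 12.84 [ 0.57 -3.66  1.82] 23.8
1.13 13.13 [-0.27 -4.74  2.28] 23.6
1.21 13.43 [ 0.27 -4.88  0.15] 23.6
1.29 13.72 [ 0.46 -5.76 -0.67] 23.6
1.38 14.01 [ 0.71 -6.01 -1.23] 24.0
1.46 14.3 [ 0.43 -6.59 -1.14] 24.0
```

```bash
python3 - <<'E'
from cad import *; from cell import *
R=Rt(0); G=lambda th,dz=0:knob(th)+.0006*Y+np.array([0,0,-.008+dz])
f0=get_force()
for th in (1.49,1.505,1.52,1.535,1.55):
    h=move_straight(G(th),R,rate=.03,stop_force=3.0)
    f=get_force()-f0; print(th,round(get_time_s(),2),h,np.round([f@X,f@Y,f[2]],2))
    if h: break
wait(.1); print(get_force()-f0)
grab("scene","s4");crop(load("s4.npz"),300,130,440,270,5,"s4c")
E
```

```text
1.49 14.6 False [ 0.78 -0.59 -0.58]
1.505 14.85 False [-1.89  1.01  1.34]
1.52 15.1 False [-7.09  2.15  4.86]
1.535 15.35 False [-7.52  2.5   6.  ]
1.55 15.6 False [-8.33  3.45  6.92]
[-4.87202216 -7.8981935   6.03905194]
```

View pics/s4c.png

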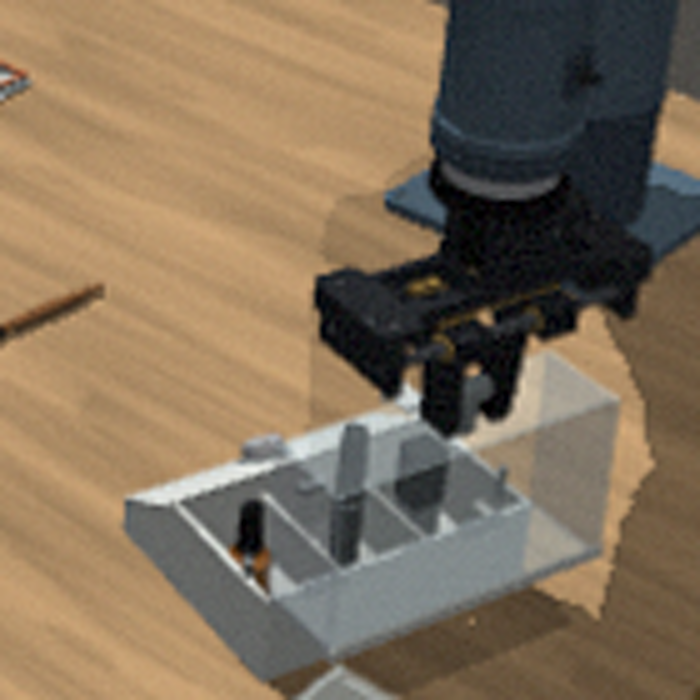

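```bash
python3 - <<'E'
from cad import *; from cell import *
R=Rt(0)
command_gripper(.42,8); p=get_tool_pos()
move_straight(p+[0,0,.06],R,rate=.12)
move_straight(W(-.07,0,.28),R,rate=.3); wait(.1)
c=grab("wrist","w5"); print(get_time_s(),get_force(),get_tool_pos(),W(-.07,0,.28))
P=cloud(c)
crop(c,190,0,450,230,3,"w5c")
E
```

```text
17.675 [-0.09608094 -0.29556935  0.36453679] [0.49465958 0.10107391 0.27957105] [0.49456714 0.09900318 0.28      ]
```

View pics/w5c.png

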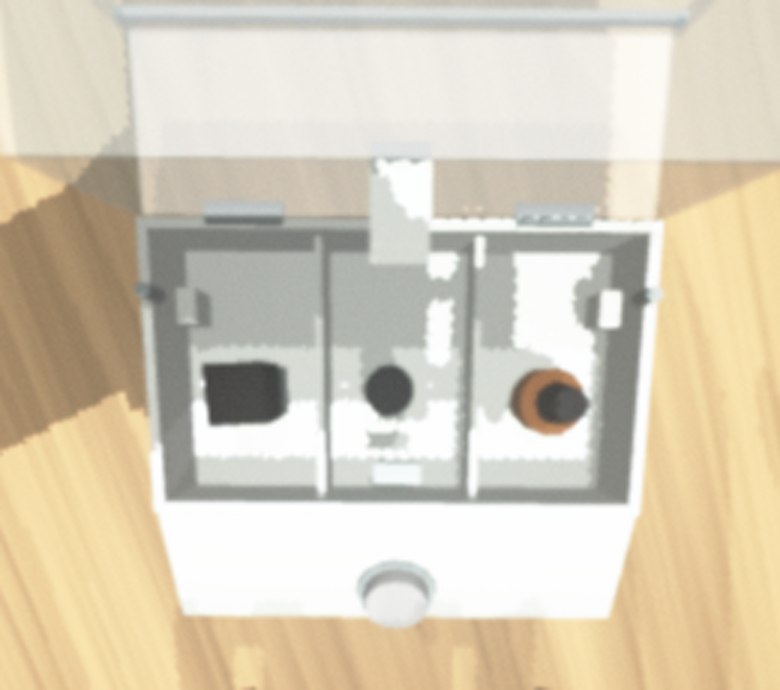

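```bash
python3 - <<'E'
from cad import *
w=load("w5.npz");P=cloud(w)
def at(x,y): return loc(P[int(round(y/3)),int(round(190+x/3))]).round(4)
for n,p in dict(mas=(389,390),m2=(380,380),m3=(400,400),lip=(230,395),pol=(565,402),latch=(400,200),latch2=(400,255),rim=(390,510),rimL=(325,300),lidtop=(400,15)).items(): print(n,at(*p))
pts=P[110:150,305:340].reshape(-1,3); L=np.array([loc(q) for q in pts]); k=L[:,2]>.108; print(k.sum(),L[k].mean(0),L[k].min(0),L[k].max(0))
w1=load("w1.npz"); print("tri",loc(tri([w,w1],[(190+389/3,130),(225+357/3.4,20+348/3.4)])[0]))
print(proj(w,W(.096,0,.211)), "predicted mouth of box corners",proj(w,W(-.0575,.102,.065)),proj(w,W(.0575,-.102,.065)))
E
```

```text
mas [-0.0065  0.0031  0.1177]
m2 [-0.0034  0.0062  0.1176]
m3 [-9.500e-03 -1.000e-04  1.173e-01]
lip [-0.0093  0.0649  0.0831]
pol [-0.0113 -0.065   0.0794]
latch [0.043  0.0005 0.1745]
latch2 [0.0294 0.0004 0.1763]
rim [-0.0562  0.0033  0.0663]
rimL [0.0298 0.0318 0.0382]
lidtop [0.0829 0.0007 0.1836]
208 [-0.00665391  0.00398649  0.11701589] [-0.01462154 -0.00423314  0.10863851] [0.00159517 0.01148178 0.11961376]
tri [-0.00691491  0.00358833  0.08641336]
[[324.41515191 -37.55929233]] predicted mouth of box corners [[242.30221631 170.6369573 ]] [[410.57644424  73.13867543]]
```

```bash
python3 - <<'E'
from cad import *; from cell import *
R=Rt(20); g=W(-.0066,.0033,.098)
T=lambda dz:g+.008*R[:,1]+np.array([0,0,dz])
move_ptp(T(.06),R); move_straight(T(0),R,rate=.1); wait(.1)
print(get_time_s(),get_tool_pos()-T(0),get_force())
c=grab("wrist","w6")
command_gripper(0,12); print(get_opening()*88,get_force())
move_straight(T(.16),R,rate=.2)
print(get_time_s(),get_opening()*88,get_force())
grab("wrist","w7");grab("side","d7")
E
```

```text
19.1583 [0.00062363 0.00017083 0.0008036 ] [ 0.67103435  0.53280748 -0.01304999]
19.65619886859549 [-0.85343447  1.02657375  2.46200723]
20.5583 19.3776087479701 [-0.00222964  0.22868491 -1.57073848]
```

View pics/w7.png

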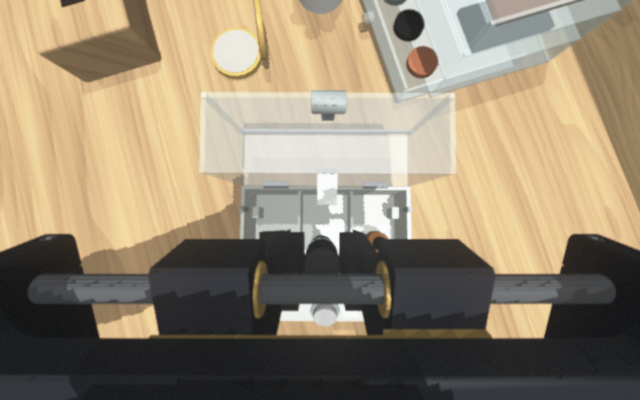

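View pics/d7.png

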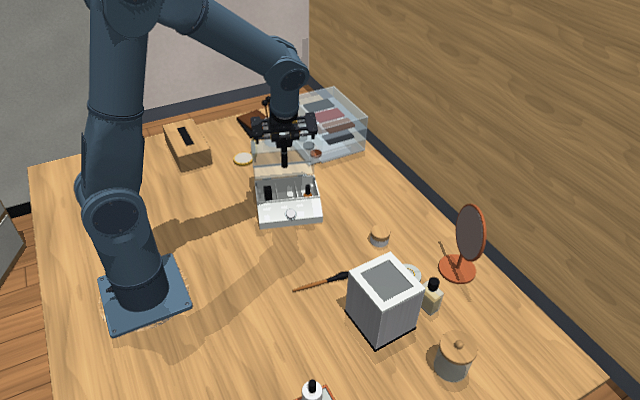

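```bash
cat >> cad.py <<'E'
def Rb(t,yw=0):
    t=np.radians(t);y=np.array([0,-np.sin(t),-np.cos(t)]);x=np.array([1.,0,0]);R=np.c_[x,y,np.cross(x,y)]
    c,s=np.cos(np.radians(yw)),np.sin(np.radians(yw)); return np.array([[c,-s,0],[s,c,0],[0,0,1]])@R
E
python3 - <<'E'
from cad import *; from cell import *
p=get_tool_pos(); move_straight(p+[0,0,.11],rate=.3)
move_ptp([.535,-.43,.36],Rb(0,3)); wait(.15)
c=grab("wrist","w8"); print(get_time_s(),get_opening()*88,get_force())
crop(c,200,0,450,230,3,"w8c")
E
```

```text
23.4833 19.795429964245315 [ 0.21376687  0.19840194 -0.23177644]
```

View pics/w8.png

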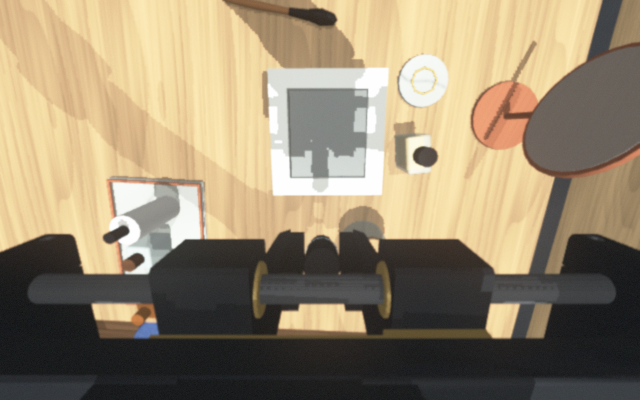

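View pics/w8c.png

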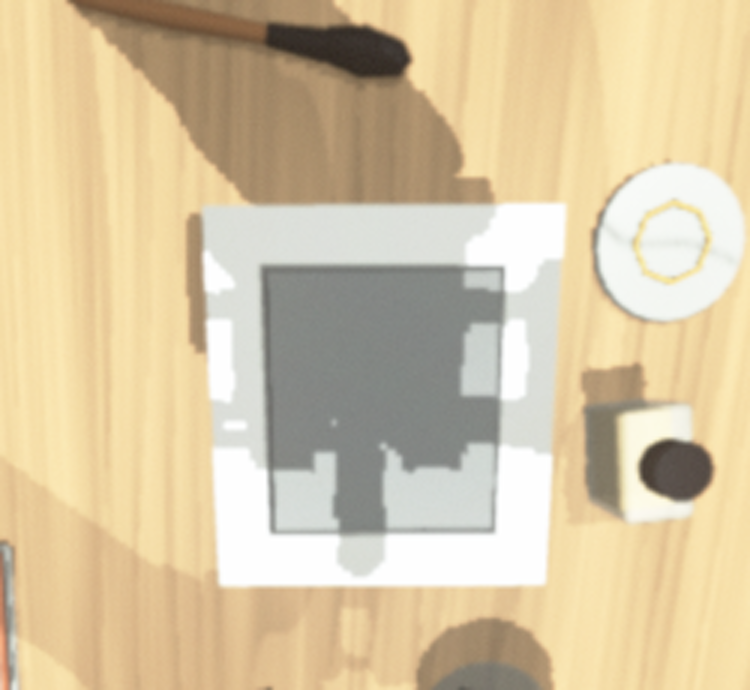

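```bash
python3 - <<'E'
from cad import *; from cell import *
w=load("w8.npz");P=cloud(w)
f=lambda x,y:(200+x/3,y/3)
m=np.vstack([onplane(w,f(*p),.17) for p in [(262,266),(504,268),(495,531),(272,531)]]);o=np.vstack([onplane(w,f(*p),.17) for p in [(203,205),(566,204),(546,586),(219,586)]])
for q in (m,o):
    print(q.mean(0),[ (round(np.linalg.norm(q[(i+1)%4]-q[i]),4),round(np.degrees(np.arctan2(*(q[(i+1)%4]-q[i])[1::-1])),1)) for i in range(4)])
print(P[78,280],P[188,330],P[130,290],P[130,360])
c=m.mean(0)
for t in (0,10): 
  for dz in (.1,0):print(t,ik(np.array([c[0]-.008,c[1]+.022,.146+dz]),Rb(t,3)))
E
```

```text
[ 0.53889837 -0.3727153   0.17      ] [(np.float64(0.0886), np.float64(2.6)), (np.float64(0.0975), np.float64(-86.5)), (np.float64(0.0883), np.float64(-176.9)), (np.float64(0.0982), np.float64(93.6))]
[ 0.53900173 -0.37339576  0.17      ] [(np.float64(0.1306), np.float64(3.2)), (np.float64(0.1415), np.float64(-86.6)), (np.float64(0.1318), np.float64(-176.9)), (np.float64(0.1412), np.float64(92.9))]
[ 0.48350974 -0.3155682   0.17059513] [ 0.54528362 -0.43465932  0.17046844] [ 0.49549805 -0.36983083  0.16842631] [ 0.57543127 -0.36552027  0.16849846]
0 [ 0.43748604  0.5168367   0.10767101  1.58601762 -0.06153799  1.04205522
  0.6146138 ]
0 [ 0.44726546  0.63298085  0.09407939  1.65859057 -0.07380967  0.8534845
  0.62412654]
10 [0.31278774 0.4706755  0.16822346 1.67949455 0.09600561 0.91344171
 0.45659213]
10 [0.30940725 0.59734568 0.17470419 1.75146647 0.08351714 0.71712745
 0.44184724]
```

```bash
python3 - <<'E'
from cad import *; from cell import *
c=np.array([.539,-.373,0]);b=np.radians(3);bx=np.array([np.cos(b),np.sin(b),0]);by=np.array([-bx[1],bx[0],0])
g=c-.008*bx+.022*by; R=Rb(10,3)
T=lambda z:np.array([g[0],g[1],z])+ .008*np.array([R[0,1],R[1,1],0])
move_ptp(T(.30),R); 
grab("side","d8"); crop(load("d8.npz"),300,130,480,330,3,"d8c")
f0=get_force();h=move_straight(T(.146),R,rate=.1,stop_force=8)
print(get_time_s(),h,get_tool_pos()-T(.146),get_force()-f0,get_opening()*88)
grab("side","d9"); crop(load("d9.npz"),300,130,480,330,3,"d9c")
E
```

```text
25.7083 False [ 0.00028273 -0.00018406  0.00057447] [-0.45834865  0.23832624 -0.8268108 ] 19.566607169856816
```

View pics/d8c.png

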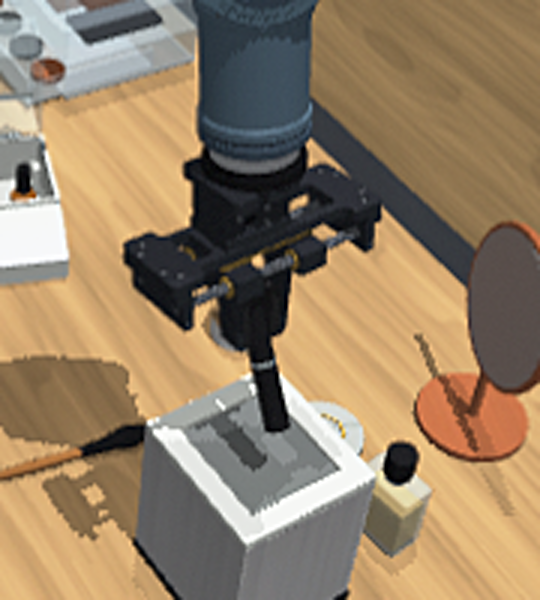

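View pics/d9c.png

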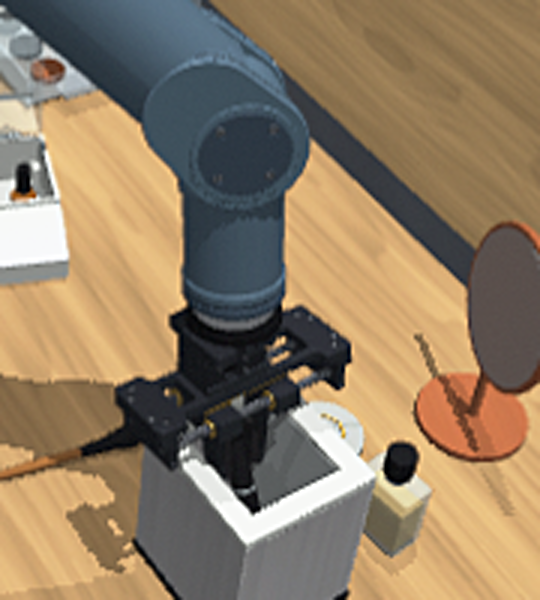

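```bash
python3 - <<'E'
from cad import *; from cell import *
p=get_tool_pos()
command_gripper(.33,12); wait(.5); print(get_opening()*88,get_force())
move_straight(p+[0,0,.14],rate=.15)
move_ptp([.535,-.43,.36],Rb(0,3)); wait(.2)
c=grab("wrist","w10"); grab("side","d10"); print(get_time_s())
crop(c,200,0,450,230,3,"w10c"); crop(load("d10.npz"),230,130,480,330,3,"d10c")
P=cloud(c)
for u,v in [(300,100),(320,130),(300,160),(350,100),(350,160)]: print(P[v,u].round(3))
E
```

```text
28.736803054593256 [-0.26678797  0.31037623  1.55491418]
28.5
[ 0.505 -0.335  0.169]
[ 0.529 -0.366  0.168]
[ 0.508 -0.401  0.17 ]
[ 0.561 -0.332  0.17 ]
[ 0.566 -0.398  0.17 ]
```

View pics/w10c.png

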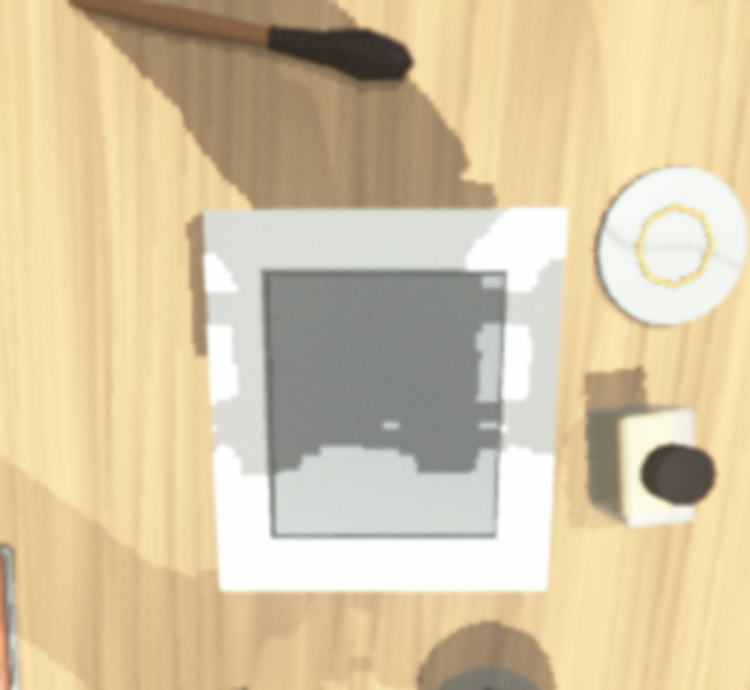

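View pics/d10c.png

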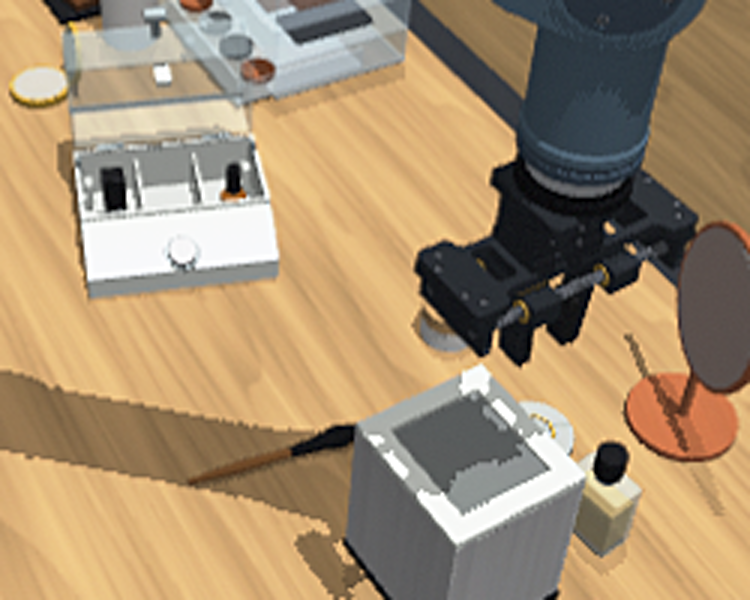

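Mascara gone, the flap shut level with the rim (about z 0.169), the lid fully back, and lipstick, polish and bystanders standing where they were. The robot is touching nothing, so I hand it in.

```bash
python3 - <<'E'
from cell import *
print(get_time_s()); sign_off()
E
```

```text
28.5
the job is handed in; nothing more can be done
```

The job is done and was handed in at 28.5 s of the 64 s allowed.

**What I did**
- **Button:** I pressed it along the apron's normal with the closed fingers tilted. It stopped at about 7.4 N and 5.4 mm, and the lid popped up to about 0.375 rad.
- **Lid:** I pinched the knob across its ends and led the lid slowly back to its stop, then let go.
- **Mascara:** I lifted it out with the tool tilted, lowered it through the flap and released it inside the bin.

**Last checks**
- The final pictures show the mascara cell empty and the lid lying fully back.
- The flap is shut, level with the rim at a height of about 0.169 m, and the gripper is clear of everything.
- The lipstick, the polish and the things I could see around the bin (brush, dish and cologne) look unmoved. I did not measure the bystanders' positions.

**What disagreed or was not checked**
- **Force at the lid stop:** the lid met its stop at about 1.51 rad. My 3 N force stop did not trigger because I restarted it every few millimetres, so the knob was pulled about 4 mm past with roughly 11 N. The knob slipped a little in the fingers, but there was no slam.
- **Triangulated heights:** my two-view estimates came out low, for example 86 mm for the mascara's top. I used the depth readings instead (117 mm), which agreed with the stated size.
- **Mascara in the bin:** I did not see it directly, because the shut flap hides it.

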